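# Take the deep dipping basket off the drying stand

### The arm

A 7-joint arm with a two-finger parallel gripper is mounted at the origin on a cart in front of the work surface, level with it; the furniture and walls round the work are solid. World frame = base frame: x ahead of the robot, y to its left, z up, the work surface at z = 0. Lengths are in m, angles in rad, forces in N, time in s.
With the tool pointing down it reaches from about 0.4 to 0.85 m from the base axis. Payload 4.5 kg.
Tool frame: the origin (TCP) lies at the very end of the fingers, on their centre line; the grasp point (between the pads) lies 19 mm behind it; z points along the fingers, y is the line along which they close (so a half turn about z gives the same grasp; the last joint's range is limited). The gripper opens to 88 mm and grips with 3 to 60 N. Pads are 18 mm wide; open, the fingers measure 123 mm over their backs; the gripper's body (75 mm by 187 mm) begins 45 mm behind the grasp point.
Start: joints at [1.287, 0.689, -0.195, 1.565, 0.157, 0.902, -0.215], TCP at [0.195, -0.594, 0.239] pointing down, gripper open.
Joint ranges: [-3.01, 3.01], [-0.46, 2.08], [-1.47, 1.51], [0.13, 2.56], [-1, 4.14], [0.04, 2.09], [-2.66, 2.66]. Speed limits (rad/s): [2.57, 2.57, 3.14, 3.14, 3.14, 3.14, 3.14].

### API

Orientations are given as a unit quaternion [x, y, z, w].
In Python, from plant import r gives the robot as it stands. The module is installed in compiled form; this text tells all that it offers.
- The arm moves only by the tool step_arm, never from a script. Its argument "increments" is a list of rows, each a list of 2 entries, a list of its own where there are three numbers: the shift along the world's x, y, z in cm, then the turn, a rotation vector about the world's x, y, z in degrees. A call has exactly 10 rows; each row shifts and turns the commanded pose from where the row before left it; what a row does not reach is not made up. A row lasts 1/10 s, in which the tool goes at most 50 mm and 8.59 degrees, less where a joint would pass 70% of its speed; a pose out of reach is approached as far as the arm can. A call is refused whole if a number of a shift passes 5 or a number of a turn 8.59, either way. A call with a gripper value outside its range is refused whole. "fingers" is the opening, from 0 (shut) to 1 (fully open), set as the call begins (left out, the last holds). The fingers move at their own pace and stop on an object; "grip_force" is the grip in N (left out, the last holds). Time passes only in rows, so rows that do not move let the fingers close, or fill a call up. It gives the time, the measured TCP pose, the force, the opening and the grip force at its end, in the units of the state.
- r.get_state(): the state, without advancing time (a new reading comes with each control period).
- r.snapshot(name): name is "side" or "top"; returns (picture, depth): 384x512x3 uint8, red, green, blue; 384x512 float32, m along the optical axis (not along the pixel's ray), 0 where there is no reading.
- r.calibration(name): a dict with "fov_y" (degrees; the focal length in pixels is half the picture's height over the tangent of half this angle, whatever the lens; pixels are square), "cx", "cy" (the principal point, pixels), "R" (3x3) and "t" (3): a world point X has camera coordinates R X + t. Camera axes: x right, y down, z forward; pixel columns grow to the right and rows downward; lengths in m; the calibration is good to about 2 mm. A picture is of the moment at which its call begins. calibration takes no time and is no camera call.
- r.finish_job(): hands the job in; it is judged then, once.
The state is a dict: "clock": time; "q": joint angles; "qd": joint speeds; "joint_torque": joint torques, N m; "tool_pos": TCP position; "eef_rot": TCP orientation; "contact_force": force on the tool from outside, world axes, zero at the start; "moment": the same for the moment, N m; "opening": opening from 0.0 (shut) to 1.0 (fully open); "finger_force": force on a finger pad.
Only numpy, scipy, OpenCV 4.12 (cv2) and the standard library are available. Lean on these libraries where they do the work, as an engineer would, in place of code of your own. Each camera call takes 0.05 s, during which the arm holds its last target. There are 200 camera calls.

### The job

The deep wire basket on the drying stand has dripped dry. Lift it up off its hook and stand it upright in the shallow metal tray, setting it down rather than dropping it; leave the shallow basket hanging on its hook.

Things in the scene. Friction and masses are not known exactly. Their poses are not given: they have to be found in the camera images.
- deep_basket: The taller of two rigid round steel-wire baskets hanging on the stand (either hook): cage 52 mm wide, 60 mm deep, flat bottom, 120 g +-30%. A 5 mm wire bail arches over it from its +y to its -y side, peak 135 mm above the bottom. On the peak: a stem, then a black knob to grip, a cylinder 18 mm wide, on the axis, 159 to 189 mm above the bottom. Origin: centre of the bottom; z up to the knob.
- shallow_basket: The other basket, alike but only 25 mm deep: bail peak 100 mm, knob 124 to 154 mm above the bottom. It hangs on the other hook, knobs level with each other. Origin: centre of the bottom; z up.
- stand: Fixed stand: base 84 (x) by 210 (y) by 8 mm, post and crossbar (along y, 200 mm high) 32 mm behind the middle. Two 6 mm hooks at y = +-65 mm run forward (-x), dip at x = -12 (the bail sits here), turn up to a tip at x = -30, 212 mm high: raise a basket 30 to 55 mm (at 60 its rim meets the hook), then forward over the tip. Knobs hang 216 to 246 mm high, above all else. Origin: middle of underside.
- tray: Fixed open aluminium tray, 150 by 150 mm, 16 mm high, walls and floor 4 mm thick. Origin: centre of its underside, z up (inner floor 4 mm above it); x and y along its sides.
Not all that is in view belongs to the job. Leave any blue look-alike of the deep_basket alone.

How it is judged:
On the way:
1. the deep basket is lifted up off its hook (at least 15 mm above where it hung) (z of deep_basket in the frame of stand above 0.0725 m), for 0.1 s.
At the end, for the whole second after the job is handed in: The deep basket stands upright (within 10 degrees), at rest, on the tray floor, inside its walls (centre within 50 mm of the tray centre along each side, under 5 mm above the floor); the shallow basket still hangs on its hook, within 40 mm of where it hung and over 78 mm above the desk (x of deep_basket in the frame of tray between -0.05 and 0.05 m and y of deep_basket in the frame of tray between -0.05 and 0.05 m and z of deep_basket in the frame of tray below 0.009 m and angle between deep_basket's own z axis and vertical below 0.17 rad and linear speed of deep_basket below 0.03 m/s and distance of shallow_basket from where it was at the start of the episode below 0.04 m and height (world z) of shallow_basket above 0.078 m); the robot touches nothing.
It fails at once if the deep basket is dropped (falls faster than 0.8 m/s, as from more than 30 mm, with no finger on it) (linear speed of deep_basket above 0.8 m/s and contact force between deep_basket and the fingers below 0.05 N).
It fails at once if the shallow basket falls off its hook (its bottom below 55 mm) (height (world z) of shallow_basket below 0.055 m).
It also fails if it takes over 34 s, if anything falls off the work surface, if the arm or the gripper's body presses on something with over 40 N, if the wrist force passes 120 N, or if a joint passes its speed limit or range.

## Working session

There is one attempt and no reset: what is moved stays moved. The work goes in short steps, Python scripts to look and compute and a tool call to move; the robot and the scene stay as the last step left them, time stands still between calls to the robot, and variables do not carry over. Pictures are saved under pics/ and viewed, at most 10 in all, crops included, and the job is handed in when it is done.

Besides the shell and the picture viewer there is one more tool, called after "Request:" by a JSON object that holds its "method" and its "body", one argument or row to a line. step_arm: Moves the arm, as the interface text tells. Its arguments: {"type":"object","properties":{"increments":{"type":"array","items":{"type":"array"}},"fingers":{"type":"number"},"grip_force":{"type":"number"}},"required":["increments"]}

```bash
mkdir -p pics; cat > h.py <<'E'
import numpy as np, cv2
from plant import r
def snap(n,f=None):
    p,d=r.snapshot(n); np.savez(f'{n}.npz',p=p,d=d)
    if f: cv2.imwrite(f'pics/{f}.png',cv2.cvtColor(p,cv2.COLOR_RGB2BGR))
    return p,d
def cloud(n,d):
    c=r.calibration(n); R=np.array(c['R']);t=np.array(c['t'])
    f=d.shape[0]/2/np.tan(np.radians(c['fov_y'])/2)
    v,u=np.mgrid[:d.shape[0],:d.shape[1]]
    P=np.stack([(u-c['cx'])/f*d,(v-c['cy'])/f*d,d],-1)
    W=(P-t)@R; W[d==0]=np.nan
    return W
E
python3 - <<'E'
from h import *
for n in('side','top'): 
    snap(n,n+'0'); c=r.calibration(n); print(n,c)
s=r.get_state();print(s['tool_pos'],s['eef_rot'],s['clock'],s['opening'])
E
```

```text
side {'fov_y': 54.98654578323919, 'cx': 258.38234109931545, 'cy': 188.58548448319266, 'R': array([[ 0.7737958 , -0.63340832,  0.0058278 ],
       [-0.31902019, -0.39764255, -0.86029444],
       [ 0.54723504,  0.66383304, -0.50976418]]), 't': array([-0.40744368,  0.28697793,  0.62387143])}
top {'fov_y': 57.27928864723885, 'cx': 248.14707596329475, 'cy': 190.62942421649754, 'R': array([[ 0.00242874, -0.99998684,  0.00451903],
       [-0.98862709, -0.00308062, -0.15035618],
       [ 0.15036812, -0.00410246, -0.98862156]]), 't': array([0.04627685, 0.61245455, 0.92360088])}
[ 0.19509429 -0.59319164  0.23803335] [ 9.87396569e-01  1.58263704e-01 -1.69914910e-04 -7.65925596e-04] 0.1 0.9984039904078029
```

View pics/side0.png

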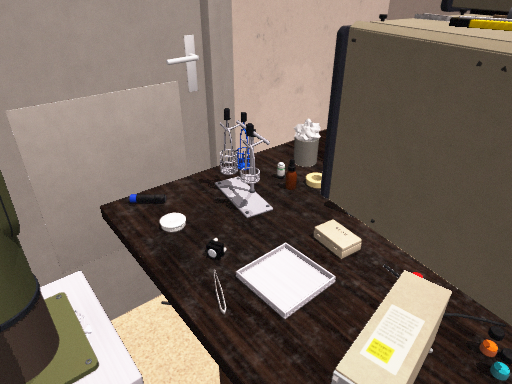

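View pics/top0.png

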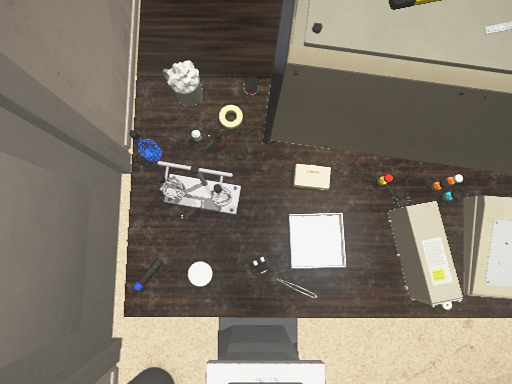

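```bash
python3 - <<'E'
from h import *
S=np.load('side.npz');T=np.load('top.npz')
a=cv2.resize(S['p'][95:220,200:290],None,fx=4.4,fy=4.4,interpolation=2); b=cv2.resize(T['p'][125:225,150:250],None,fx=4,fy=4,interpolation=2)
im=np.zeros((600,800,3),np.uint8); im[:a.shape[0],:a.shape[1]]=a[:600]; im[:400,400:]=b
cv2.imwrite('pics/crop0.png',im[...,::-1])
for n,D in(('side',S),('top',T)):
    W=cloud(n,D['d']); p=D['p'].astype(int)
    m=(p.max(-1)<60)&(W[...,2]>.15)&(W[...,2]<.3)&(W[...,0]>.3)&(W[...,0]<.9)&(W[...,1]>0)&(W[...,1]<.6)
    k,l,st,c=cv2.connectedComponentsWithStats(m.astype(np.uint8))
    for i in range(1,k):
        if st[i,4]>8: q=W[l==i]; print(n,st[i],c[i],np.median(q,0),q.min(0),q.max(0))
    # tray
W=cloud('top',T['d']); p=T['p'].astype(int)
m=(p.min(-1)>140)&(abs(W[...,2])<.04); m[:, :280]=0; m[:,355:]=0; m[:205]=0;m[278:]=0
q=W[m]; print(q.min(0),q.max(0),cv2.minAreaRect(q[:,:2].astype(np.float32)))
# stand base
m=(p.min(-1)>110)&(W[...,2]>0.0)&(W[...,2]<.02); m[:,:155]=0;m[:,245:]=0;m[:150]=0;m[220:]=0
q=W[m];print(cv2.minAreaRect(q[:,:2].astype(np.float32)),q.mean(0))
print(np.nanmedian(W[225:230,220:260,2]))
E
```

```text
side [324 100   8  58 106] [327.4245283  129.33018868] [0.75042646 0.00303121 0.22429982] [7.46846868e-01 1.04643065e-05 1.50571767e-01] [0.75376828 0.00819837 0.29954858]
side [224 108   6  13  68] [226.45588235 113.88235294] [0.60857959 0.23877214 0.23211697] [0.60251169 0.2330102  0.2124993 ] [0.61637083 0.25106695 0.24555143]
side [241 112   5  10  45] [242.91111111 116.8       ] [0.7261797  0.3212684  0.17483904] [0.72029335 0.31572934 0.15994264] [0.73429927 0.33100986 0.18762443]
side [246 123  10  14  95] [249.50526316 129.73684211] [0.58650164 0.11105711 0.23178493] [0.58084402 0.10508748 0.18442449] [0.64581902 0.16602364 0.24624537]
top [265 109   7  23  93] [267.60215054 119.13978495] [0.74943975 0.00462265 0.23486455] [7.47906026e-01 4.08862285e-05 1.51337695e-01] [0.75379413 0.0088538  0.29724373]
top [130 132  10   8  34] [135.17647059 136.23529412] [0.72386    0.32207191 0.18048293] [0.72179529 0.31806875 0.16270085] [0.73314404 0.33349979 0.18897681]
top [193 171   5   3   9] [195.22222222 172.22222222] [0.63245958 0.17250819 0.19819063] [0.63221943 0.16793608 0.18851183] [0.63464756 0.17761009 0.20140939]
top [158 176   7   7  20] [161.95 180.  ] [0.60540287 0.23865308 0.24095133] [0.60277625 0.23589727 0.22694259] [0.6148503  0.24680256 0.24690679]
top [214 186   7   7  14] [216.78571429 189.92857143] [0.5830693  0.11749494 0.24346675] [0.58102919 0.11049859 0.22774773] [0.59193355 0.12358377 0.24640718]
[ 0.40058151 -0.22165946 -0.00518085] [ 0.55422332 -0.0684034   0.02005087] ((0.4782158136367798, -0.14546573162078857), (0.15194876492023468, 0.15119187533855438), 1.6731750965118408)
((0.6049573421478271, 0.20340213179588318), (0.25742682814598083, 0.13755685091018677), 77.48468780517578) [0.6071421  0.17373465 0.00757366]
-0.00022997249933847874
```

View pics/crop0.png

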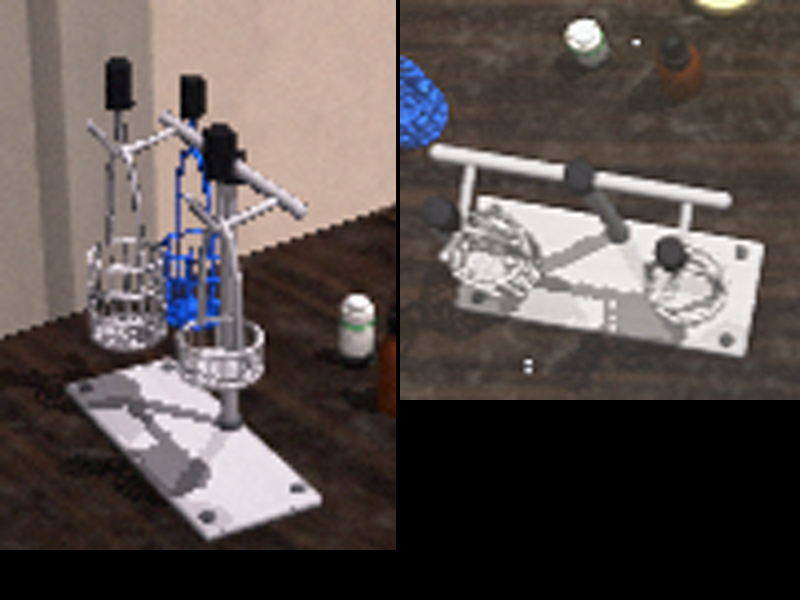

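```bash
cat > fit.py <<'E'
from h import *
from scipy.optimize import least_squares
def knob(n,D,g,zr=(.215,.25),rad=.022):
    W=cloud(n,D['d']); p=D['p'].astype(int)
    q=W[(p.max(-1)<70)&(np.hypot(W[...,0]-g[0],W[...,1]-g[1])<rad)&(W[...,2]>zr[0])&(W[...,2]<zr[1])]
    c=r.calibration(n); C=-np.array(c['R']).T@np.array(c['t']); v=(C-q.mean(0))[:2]; v/=np.hypot(*v)
    s=q[q[:,2]<zr[1]-.006] if n=='side' else q
    f=lambda o:np.hypot(s[:,0]-o[0],s[:,1]-o[1])-.009
    o=least_squares(f,s.mean(0)[:2]-v*.008,loss='soft_l1',f_scale=.001).x
    return o,len(s),np.abs(f(o)).mean(),q[:,2].max(),q[q[:,2]>q[:,2].max()-.003].mean(0)
E
python3 - <<'E'
from fit import *
for n in('side','top'):
    D=np.load(n+'.npz')
    for g in((.612,.243),(.589,.116)): print(n,knob(n,D,g))
    W=cloud(n,D['d'])
    for g in((.612,.243),(.589,.116)):
        q=W[(np.hypot(W[...,0]-g[0],W[...,1]-g[1])<.05)&(W[...,2]>.03)&(W[...,2]<.13)]; print(np.percentile(q[:,2],[2,10,50]),(q.min(0)+q.max(0))[:2]/2)
E
```

```text
side (array([0.61342163, 0.24401951]), 60, np.float64(0.0012082548832999356), np.float64(0.24563128980014512), array([0.61168548, 0.24128059, 0.24451217]))
side (array([0.59155066, 0.11597099]), 80, np.float64(0.000985812417288828), np.float64(0.24624537110808797), array([0.58898538, 0.11425738, 0.24473171]))
[0.05729573 0.05861162 0.08229525] [0.61191397 0.24279605]
[0.09225124 0.09331286 0.09951559] [0.5897976  0.11510437]
top (array([0.61189396, 0.24475428]), 41, np.float64(0.001116761154484616), np.float64(0.24736810006009388), array([0.61002559, 0.24439355, 0.246037  ]))
top (array([0.59059234, 0.11605731]), 22, np.float64(0.0010375001846776393), np.float64(0.24657234168156894), array([0.5861509 , 0.11800122, 0.24540402]))
[0.05598657 0.05774731 0.06774029] [0.61168211 0.24446898]
[0.09124167 0.09262664 0.09498462] [0.589344   0.11601941]
```

Request:
{"method": "step_arm", "body": {
  "increments": [
    [[0,0,2],[0,0,-3]],
    [[1,2,2],[0,0,-3]],
    [[2.5,3.5,2],[0,0,-3]],
    [[3,3.5,2],[0,0,-3]],
    [[3,3.5,1],[0,0,-3]],
    [[3,3.5,0],[0,0,-3]],
    [[3,3.5,0],[0,0,-3]],
    [[3,3.5,0],[0,0,-3]],
    [[3,3.5,0],[0,0,-2]],
    [[3,3.5,0],[0,0,-2]]
  ],
  "fingers": 1
}}

```text
clock: 1.1
tool_pos: [0.4409, -0.2922, 0.3284]
eef_rot: [0.996, -0.086, -0.0, -0.0]
contact_force: [0.3, -0.0, -0.4]
opening: 1.006
finger_force: 0.0
```

Request:
{"method": "step_arm", "body": {
  "increments": [
    [[1.5,4.5,0],[0,0,0]],
    [[1.5,4.5,0],[0,0,0]],
    [[1.5,4.5,0],[0,0,0]],
    [[1.5,4.5,0],[0,0,0]],
    [[1.5,4.5,0],[0,0,0]],
    [[1.5,4.5,0],[0,0,0]],
    [[1.5,4.5,0],[0,0,0]],
    [[1.5,4.5,0],[0,0,0]],
    [[1.5,4.5,0],[0,0,0]],
    [[1.5,4.5,0],[0,0,0]]
  ]
}}

```text
clock: 2.1
tool_pos: [0.5902, 0.1579, 0.3283]
eef_rot: [0.996, -0.085, -0.0, 0.0]
contact_force: [0.9, -0.1, 0.9]
opening: 0.999
finger_force: 0.0
```

Request:
{"method": "step_arm", "body": {
  "increments": [
    [[1,3,0],[0,0,0]],
    [[1,3,0],[0,0,0]],
    [[0.2,2,0],[0,0,0]],
    [[0,0.6,0],[0,0,0]],
    [[0,0,0],[0,0,0]],
    [[0,0,0],[0,0,0]],
    [[0,0,0],[0,0,0]],
    [[0,0,0],[0,0,0]],
    [[0,0,0],[0,0,0]],
    [[0,0,0],[0,0,0]]
  ]
}}

```text
clock: 3.1
tool_pos: [0.6123, 0.2417, 0.3288]
eef_rot: [0.996, -0.086, 0.0, 0.0]
contact_force: [0.4, 0.1, -0.0]
opening: 1.002
finger_force: 0.0
```

Request:
{"method": "step_arm", "body": {
  "increments": [
    [[0,0.25,-1.5],[0,0,0]],
    [[0,0,-1.5],[0,0,0]],
    [[0,0,-1.5],[0,0,0]],
    [[0,0,-1.5],[0,0,0]],
    [[0,0,-1.5],[0,0,0]],
    [[0,0,-1.5],[0,0,0]],
    [[0,0,-1.3],[0,0,0]],
    [[0,0,-1],[0,0,0]],
    [[0,0,0],[0,0,0]],
    [[0,0,0],[0,0,0]]
  ]
}}

```text
clock: 4.1
tool_pos: [0.6124, 0.2447, 0.2159]
eef_rot: [0.996, -0.085, 0.0, -0.0]
contact_force: [-0.3, -0.5, 0.6]
opening: 1.001
finger_force: 0.0
```

```bash
python3 - <<'E'
from h import *
p,d=snap('side'); cv2.imwrite('pics/pre.png',cv2.resize(p[60:210,170:330],None,fx=4,fy=4,interpolation=2)[...,::-1])
E
```

```text
(no output)
```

View pics/pre.png

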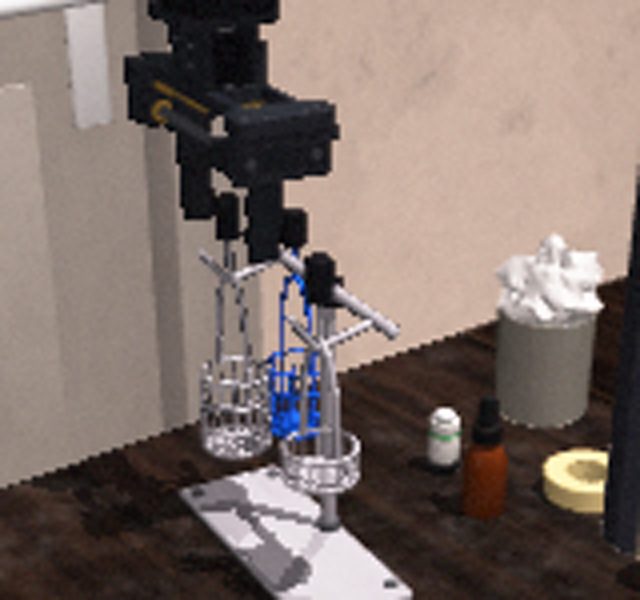

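The left silver basket's knob (crop 228,215) sits between the open fingers, and the shallow basket (320,280) is clear. I'll close the gripper.

Request:
{"method": "step_arm", "body": {
  "increments": [
    [[0,0,0],[0,0,0]],
    [[0,0,0],[0,0,0]],
    [[0,0,0],[0,0,0]],
    [[0,0,0],[0,0,0]],
    [[0,0,0],[0,0,0]],
    [[0,0,0],[0,0,0]],
    [[0,0,0],[0,0,0]],
    [[0,0,0],[0,0,0]],
    [[0,0,0],[0,0,0]],
    [[0,0,0],[0,0,0]]
  ],
  "fingers": 0,
  "grip_force": 25
}}

```text
clock: 5.15
tool_pos: [0.6121, 0.2448, 0.2156]
eef_rot: [0.996, -0.085, -0.0, -0.0]
contact_force: [0.0, -0.7, -0.7]
opening: 0.195
finger_force: 25.0
```

Opening is 17 mm, about the knob's width, so it is held. Raise 42 mm.

Request:
{"method": "step_arm", "body": {
  "increments": [
    [[0,0,0.5],[0,0,0]],
    [[0,0,0.6],[0,0,0]],
    [[0,0,0.6],[0,0,0]],
    [[0,0,0.6],[0,0,0]],
    [[0,0,0.6],[0,0,0]],
    [[0,0,0.6],[0,0,0]],
    [[0,0,0.5],[0,0,0]],
    [[0,0,0.3],[0,0,0]],
    [[0,0,0],[0,0,0]],
    [[0,0,0],[0,0,0]]
  ]
}}

```text
clock: 6.15
tool_pos: [0.612, 0.2445, 0.2585]
eef_rot: [0.996, -0.085, -0.0, 0.0]
contact_force: [0.7, -0.6, -0.9]
opening: 0.194
finger_force: 25.0
```

```bash
python3 - <<'E'
from h import *
p,d=snap('side'); cv2.imwrite('pics/lift.png',cv2.resize(p[60:210,170:330],None,fx=4,fy=4,interpolation=2)[...,::-1])
E
```

```text
(no output)
```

View pics/lift.png

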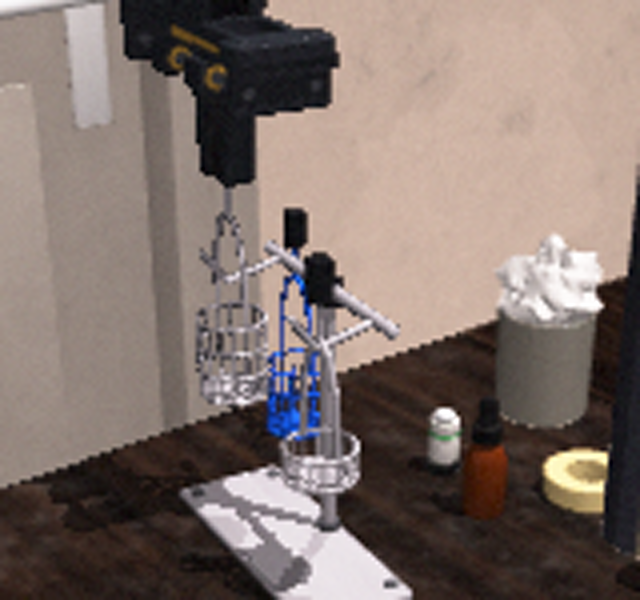

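The basket is raised with its bail (crop 228,215) above the hook and its rim (305) below it. Now forward along stand -x, 9 cm.

Request:
{"method": "step_arm", "body": {
  "increments": [
    [[-0.6,0.1,0],[0,0,0]],
    [[-0.9,0.15,0],[0,0,0]],
    [[-0.9,0.15,0],[0,0,0]],
    [[-0.9,0.15,0],[0,0,0]],
    [[-0.9,0.15,0],[0,0,0]],
    [[-1,0.17,0],[0,0,0]],
    [[-1,0.17,0],[0,0,0]],
    [[-1,0.17,0],[0,0,0]],
    [[-1,0.17,0],[0,0,0]],
    [[-0.7,0.12,0],[0,0,0]]
  ]
}}

```text
clock: 7.2
tool_pos: [0.522, 0.2599, 0.2587]
eef_rot: [0.996, -0.085, -0.0, 0.0]
contact_force: [0.3, 0.3, -1.0]
opening: 0.197
finger_force: 25.0
```

```bash
python3 - <<'E'
from h import *
p,d=snap('side'); cv2.imwrite('pics/fwd.png',cv2.resize(p[60:210,150:310],None,fx=4,fy=4,interpolation=2)[...,::-1])
E
```

```text
(no output)
```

View pics/fwd.png

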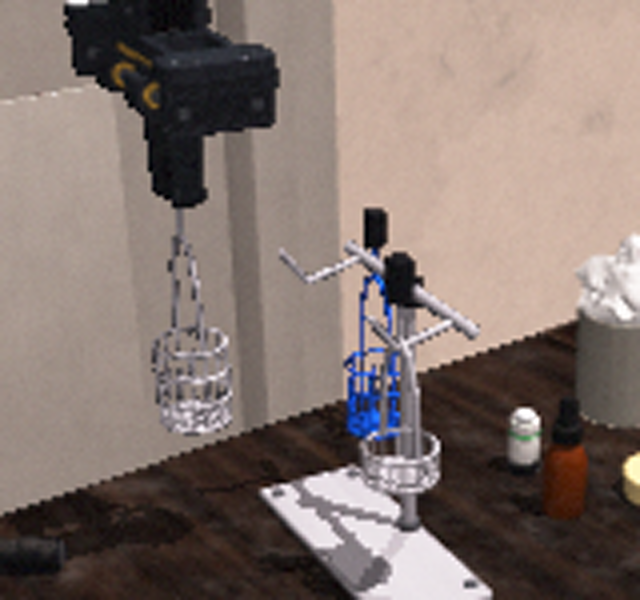

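Clear of the hook; the shallow basket is undisturbed. Carry it to over the tray.

Request:
{"method": "step_arm", "body": {
  "increments": [
    [[-0.8,-0.5,0],[0,0,0]],
    [[-1,-1.5,0],[0,0,0]],
    [[-1,-2.5,0],[0,0,0]],
    [[-1,-3,0],[0,0,0]],
    [[-0.6,-3,0],[0,0,0]],
    [[0,-3,0],[0,0,0]],
    [[0,-3,0],[0,0,0]],
    [[0,-3,0],[0,0,0]],
    [[0,-3,0],[0,0,0]],
    [[0,-3,0],[0,0,0]]
  ]
}}

```text
clock: 8.25
tool_pos: [0.4789, 0.0028, 0.2588]
eef_rot: [0.996, -0.086, 0.0, 0.0]
contact_force: [0.2, 0.9, -1.4]
opening: 0.196
finger_force: 25.0
```

Request:
{"method": "step_arm", "body": {
  "increments": [
    [[0,-3,0],[0,0,0]],
    [[0,-3,0],[0,0,0]],
    [[0,-3,0],[0,0,0]],
    [[0,-2.5,0],[0,0,0]],
    [[0,-2,0],[0,0,0]],
    [[0,-1,0],[0,0,0]],
    [[0,-0.5,0],[0,0,0]],
    [[0,0,0],[0,0,0]],
    [[0,0,0],[0,0,0]],
    [[0,0,0],[0,0,0]]
  ]
}}

```text
clock: 9.25
tool_pos: [0.4793, -0.1441, 0.2587]
eef_rot: [0.996, -0.084, 0.0, -0.0]
contact_force: [-0.9, 0.7, -1.8]
opening: 0.198
finger_force: 25.0
```

```bash
python3 - <<'E'
from h import *
p,d=snap('side'); cv2.imwrite('pics/tray.png',p[...,::-1])
W=cloud('side',d); s=r.get_state(); print(s['tool_pos'])
x,y,_=s['tool_pos']
q=W[(np.hypot(W[...,0]-x,W[...,1]-y)<.045)&(W[...,2]>.03)&(W[...,2]<.22)]
print(np.percentile(q[:,2],[0,1,3,10]));
b=q[q[:,2]<.16];print((b.min(0)+b.max(0))/2,b.min(0),b.max(0))
E
```

```text
[ 0.4793298  -0.14427915  0.2586832 ]
[0.0992679  0.09995572 0.10063525 0.10161997]
[ 0.47863929 -0.14550117  0.12960374] [ 0.45268672 -0.171593    0.0992679 ] [ 0.50459186 -0.11940933  0.15993958]
```

View pics/tray.png

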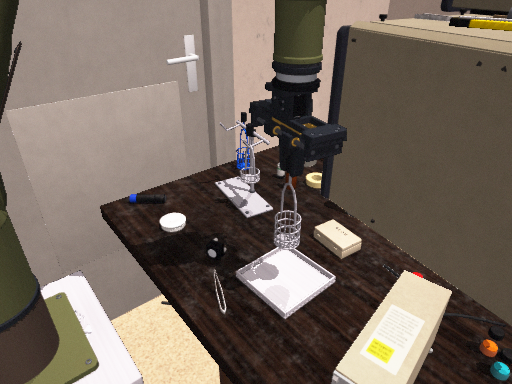

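The basket hangs upright over the tray (288,230), its bottom at z≈0.0995; the floor is at 0.004. Descend 9.2 cm, then creep down.

Request:
{"method": "step_arm", "body": {
  "increments": [
    [[0,0,-1],[0,0,0]],
    [[0,0,-1.5],[0,0,0]],
    [[0,0,-1.5],[0,0,0]],
    [[0,0,-1.5],[0,0,0]],
    [[0,0,-1.5],[0,0,0]],
    [[0,0,-1],[0,0,0]],
    [[0,0,-0.7],[0,0,0]],
    [[0,0,-0.5],[0,0,0]],
    [[0,0,0],[0,0,0]],
    [[0,0,0],[0,0,0]]
  ]
}}

```text
clock: 10.3
tool_pos: [0.4795, -0.1454, 0.1669]
eef_rot: [0.996, -0.085, 0.0, 0.0]
contact_force: [0.3, 0.2, -1.4]
opening: 0.194
finger_force: 25.0
```

Request:
{"method": "step_arm", "body": {
  "increments": [
    [[0,0,-0.1],[0,0,0]],
    [[0,0,0],[0,0,0]],
    [[0,0,-0.1],[0,0,0]],
    [[0,0,0],[0,0,0]],
    [[0,0,-0.1],[0,0,0]],
    [[0,0,0],[0,0,0]],
    [[0,0,0],[0,0,0]],
    [[0,0,0],[0,0,0]],
    [[0,0,0],[0,0,0]],
    [[0,0,0],[0,0,0]]
  ]
}}

```text
clock: 11.3
tool_pos: [0.4792, -0.1454, 0.1636]
eef_rot: [0.996, -0.085, 0.0, 0.0]
contact_force: [-0.1, 0.7, -1.6]
opening: 0.195
finger_force: 25.0
```

Request:
{"method": "step_arm", "body": {
  "increments": [
    [[0,0,-0.1],[0,0,0]],
    [[0,0,0],[0,0,0]],
    [[0,0,0],[0,0,0]],
    [[0,0,0],[0,0,0]],
    [[0,0,0],[0,0,0]],
    [[0,0,0],[0,0,0]],
    [[0,0,0],[0,0,0]],
    [[0,0,0],[0,0,0]],
    [[0,0,0],[0,0,0]],
    [[0,0,0],[0,0,0]]
  ]
}}

```text
clock: 12.3
tool_pos: [0.4792, -0.1454, 0.1627]
eef_rot: [0.996, -0.085, 0.0, 0.0]
contact_force: [0.4, 0.6, -0.8]
opening: 0.193
finger_force: 25.0
```

```bash
python3 - <<'E'
from h import *
p,d=snap('side')
W=cloud('side',d); s=r.get_state(); print(s['tool_pos'],s['contact_force'])
x,y,_=s['tool_pos']
h=np.hypot(W[...,0]-x,W[...,1]-y)
q=W[(h<.03)&(W[...,2]>-.02)&(W[...,2]<.1)]
print(q[:,2].max(), 'floor',np.median(W[(h>.035)&(h<.065)&(W[...,2]<.02)][:,2]))
E
```

```text
[ 0.47918135 -0.14541401  0.16265935] [ 0.53444647  0.4589881  -0.41029001]
0.09893634890620924 floor 0.0032065037411963104
```

Request:
{"method": "step_arm", "body": {
  "increments": [
    [[0,0,-0.1],[0,0,0]],
    [[0,0,0],[0,0,0]],
    [[0,0,0],[0,0,0]],
    [[0,0,0],[0,0,0]],
    [[0,0,0],[0,0,0]],
    [[0,0,0],[0,0,0]],
    [[0,0,0],[0,0,0]],
    [[0,0,0],[0,0,0]],
    [[0,0,0],[0,0,0]],
    [[0,0,0],[0,0,0]]
  ]
}}

```text
clock: 13.35
tool_pos: [0.4797, -0.1455, 0.1626]
eef_rot: [0.996, -0.085, 0.001, 0.0]
contact_force: [-1.3, 0.5, 7.6]
opening: 0.196
finger_force: 25.0
```

Contact: +7.6 N and the tool stopped descending. Ease the preload, release, then retreat upward.

Request:
{"method": "step_arm", "body": {
  "increments": [
    [[0,0,0.07],[0,0,0]],
    [[0,0,0],[0,0,0]],
    [[0,0,0],[0,0,0]],
    [[0,0,0],[0,0,0]],
    [[0,0,0],[0,0,0]],
    [[0,0,0],[0,0,0]],
    [[0,0,0],[0,0,0]],
    [[0,0,0],[0,0,0]],
    [[0,0,0],[0,0,0]],
    [[0,0,0],[0,0,0]]
  ],
  "grip_force": 6
}}

```text
clock: 14.35
tool_pos: [0.4792, -0.1455, 0.1625]
eef_rot: [0.996, -0.085, 0.0, 0.0]
contact_force: [-0.8, -0.8, 5.9]
opening: 0.199
finger_force: 6.0
```

Request:
{"method": "step_arm", "body": {
  "increments": [
    [[0,0,0],[0,0,0]],
    [[0,0,0],[0,0,0]],
    [[0,0,0],[0,0,0]],
    [[0,0,0],[0,0,0]],
    [[0,0,0],[0,0,0]],
    [[0,0,0],[0,0,0]],
    [[0,0,0],[0,0,0]],
    [[0,0,0],[0,0,0]],
    [[0,0,0],[0,0,0]],
    [[0,0,0],[0,0,0]]
  ],
  "fingers": 0.8
}}

```text
clock: 15.35
tool_pos: [0.4792, -0.1454, 0.1623]
eef_rot: [0.996, -0.085, -0.0, 0.0]
contact_force: [-0.0, 0.2, -0.2]
opening: 0.796
finger_force: 0.0
```

Request:
{"method": "step_arm", "body": {
  "increments": [
    [[0,0,0.5],[0,0,0]],
    [[0,0,1],[0,0,0]],
    [[0,0,1.5],[0,0,0]],
    [[0,0,1.5],[0,0,0]],
    [[0,0,1.5],[0,0,0]],
    [[0,0,1.5],[0,0,0]],
    [[0,0,1.5],[0,0,0]],
    [[0,0,1],[0,0,0]],
    [[0,0,0],[0,0,0]],
    [[0,0,0],[0,0,0]]
  ]
}}

```text
clock: 16.35
tool_pos: [0.479, -0.1454, 0.2624]
eef_rot: [0.996, -0.085, 0.0, 0.0]
contact_force: [0.3, -0.4, -0.4]
opening: 0.8
finger_force: 0.0
```

```bash
python3 - <<'E'
from fit import *
p,d=snap('side','end')
D=dict(p=p,d=d)
W=cloud('side',d); h=np.hypot(W[...,0]-.479,W[...,1]+.1455)
q=W[(h<.03)&(W[...,2]>.02)&(W[...,2]<.062)]; print('cage',(q.min(0)+q.max(0))[:2]/2)
print('knob',knob('side',D,(.479,-.1455),(.16,.197),.04))
print('shallow',knob('side',D,(.591,.116))); s=r.get_state(); print(s['clock'],s['tool_pos'],s['opening'])
E
```

```text
cage [ 0.47855969 -0.14728255]
knob (array([ 0.47901636, -0.14608876]), 116, np.float64(0.0006182437150912467), np.float64(0.19371454552180833), array([ 0.47729576, -0.14775553,  0.19211321]))
shallow (array([0.59120298, 0.11622216]), 82, np.float64(0.0008626839776180784), np.float64(0.24603250087131007), array([0.58958226, 0.11415366, 0.24452013]))
16.4 [ 0.47877534 -0.145352    0.26196383] 0.7972107565100823
```

View pics/end.png

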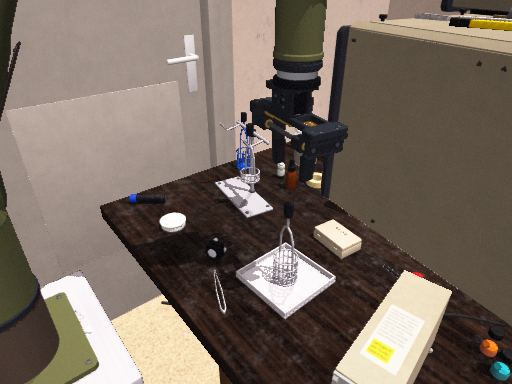

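The deep basket stands upright in the tray (285,265), knob top at 0.193 as expected, and the gripper is clear above it. The shallow basket still hangs at its starting place.

```bash
python3 -c "
from plant import r
print(r.finish_job())"
```

```text
the job is handed in; nothing more can be done
None
```

The deep basket now stands upright near the centre of the tray, set down gently and released. The shallow basket still hangs where it was, and the job was handed in at about 16 s; no verdict came back.

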